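Open the medicine case and fold its cover back into its stay

ROBOT

A 6-joint arm with a two-finger parallel gripper is mounted at the origin on the work surface. World frame = base frame: x ahead of the robot, y to its left, z up, the work surface at z = 0. Lengths are in m, angles in rad, forces in N, time in s.
With the tool pointing down it reaches from about 0.35 to 0.775 m from the base axis. Payload 7.3 kg.
Tool frame: the origin (TCP) lies between the finger pads; the fingertips stand 8 mm ahead of it and the grasp point (between the pads) lies 11 mm behind it (robot.nose_length is the distance from the TCP to the fingertips, in m); z points along the fingers, y is the line along which they close (so a half turn about z gives the same grasp; the last joint's range is limited). The gripper opens to 92 mm and grips with 3 to 60 N. Pads are 19 mm wide; open, the fingers measure 130 mm over their backs; the gripper's body (75 mm by 190 mm) begins 47 mm behind the grasp point.
Start: joints at [1.061, 0.342, 1.524, -0, 1.275, -0.146], TCP at [0.187, 0.491, 0.235] pointing down, gripper open.
Joint ranges: [-2.53, 2.53], [-0.77, 2.02], [0.04, 2.7], [-1, 4.14], [0.28, 2.66], [-3.11, 3.11]. Speed limits (rad/s): [2.57, 2.57, 3.14, 3.14, 3.14, 3.14].

INTERFACE

Orientations are given as [roll, pitch, yaw] about the fixed x, y, z axes, in that order (R = Rz(yaw) Ry(pitch) Rx(roll)).
In Python, from cell import robot gives the robot as it stands. The module is installed in compiled form; this text tells all that it offers.
- The arm moves only by the shell command python3 -m jog 'ROWS' [FORCE]. ROWS is JSON, a list that holds one entry, the list of rows, each a list of 5 numbers: the gripper's target within -1 to 1 (fully open at 1, half-way at 0, shut at -1), then the shift along the tool's x, y, z in m, then the turn about the tool's z in rad. A call has 1 to 5 rows; each row is the pose to reach, as a shift and turn from the pose commanded when the call began, along the tool's axes at that moment; what a row does not reach only later rows make up. A row lasts 1/12 s, in which the tool goes at most 41.7 mm and 7.16 degrees, less where a joint would pass 70% of its speed; a pose out of reach is approached as far as the arm can. A call with a gripper value outside its range is refused whole. The fingers move at their own pace and stop on an object; FORCE is the grip in N (left out, the last holds). Time passes only in rows, so rows that repeat a pose let the fingers close. It gives the time, the measured TCP pose, the force, the opening and the grip force at its end, in the units of the state.
- robot.observe(): the state, without advancing time (a new reading comes with each control period).
- robot.read_camera(name): name is "scene" or "top" or "wrist"; returns the picture (420x560x3 uint8, red, green, blue); there is no depth.
- robot.camera_model(name): a dict with "camera_matrix" (3x3 intrinsics, pixels), "dist_coeffs" ([k1, k2, p1, p2, k3] as OpenCV has them; the pictures are not rectified), "position" and "attitude" of the camera in the world; the wrist camera has in their place "mount" (4x4, takes a point from camera to tool coordinates, whose origin is the TCP and whose axes are the flange's). Camera axes: x right, y down, z forward; pixel columns grow to the right and rows downward; lengths in m; the calibration is good to about 2 mm. A picture is of the moment at which its call begins: read the wrist's pose just before it. camera_model takes no time and is no camera call.
- robot.hand_in(): hands the job in; it is judged then, once.
The state is a dict: "time": time; "qpos": joint angles; "qvel": joint speeds; "joint_efforts": joint torques, N m; "tool_pos": TCP position; "tool_rot": TCP orientation; "contact_force": force on the tool from outside, world axes, zero at the start; "torque": the same for the moment, N m; "opening": finger opening in m; "grip_force": force on a finger pad.
Only numpy, scipy, OpenCV 4.12 (cv2) and the standard library are available. Lean on these libraries where they do the work, as an engineer would, in place of code of your own. Each camera call takes 0.05 s, during which the arm holds its last target. There are 200 camera calls.

TASK

Open the blue cover of the medicine case on the clinic counter: pull it free of its sprung roller catch by the orange tab, then fold it back until its roller has clicked fully into the notch of the steel stay, and leave it standing there on its own. Do not force the cover against the stay, and leave the bottle, the jar and the carton standing where they are.

Things in the scene. Friction and masses are not known exactly. Their poses are not given: they have to be found in the camera images.
- case: White steel case screwed to the counter, open-topped, 150 mm (its x) by 200 mm (its y) by 90 mm high; origin at the centre of its underside. The cover's tab is at its front (-x); the hinge line runs along its y at the rear (+x) top edge. Cartons up to 70 mm high lie inside. It carries the cover and the stay.
- cover (a joint): Angle of the blue cover about the hinge line, rad: 0 shut (flat), grows as its front edge rises and swings back; 1.57 upright, limit 2.0. Stiff panel 150 mm from hinge to front edge, 200 mm wide, 10 mm thick, 0.2 to 0.32 kg. The hinge is stiff: it stays at the angle where it is left. The shut catch holds it up to about 0.25 rad; pulling through takes 10 to 15 N at the tab.
- panel: The blue panel of the cover, without its tab: 150 x 200 x 10 mm; origin at the centre of its underside, axes as for the hinge point. Pushing it with more than about 55 N is forcing it.
- cover_hinge (a point): Point on the hinge line at the middle of the cover's width, in the plane of the cover's underside (90 mm above the counter). Turns with the cover: its x axis points along the panel from the front edge to the hinge; y along the hinge line; z out of the cover's outer face (up when shut).
- cover_tab (a point): Middle of the top edge of the orange pull tab: a flat plate standing 45 mm proud of the cover's outer face, 70 mm wide along the hinge direction, 10 mm thick; its mid-plane is 138 mm from the hinge line, 12 mm behind the cover's front edge. Turns with the cover, axes as for the hinge point.
- roller (a joint): How far the sprung steel roller (14 mm ball end in the cover's left, +y, edge, 75 mm from the hinge line) is pressed in, m: 0 fully out, about 0.003 to 0.004 while it passes the shut catch's keeper or rides over the stay's plate. Spring 12 N when out, up to 20 N pressed in.
- stay_side (a point): Point on the hinge line at the case's left (+y) end, where the steel stay plate is pivoted; fixed to the case, it does not tell the stay's angle. The stay's notch is met at a cover angle between 1.42 and 1.78 rad, different each time and stiffly set: it has to be felt or seen.
- cover_edge (a point): Middle of the cover's front edge, underside. Folding back, about 0.7 rad before the notch the roller climbs the stay plate's round edge (some 10 to 15 N square to the panel here, more if pushed askew; not yet the end), rides over the plate pressed in, drops out into the notch (the click) and at once meets a firm stop. Turns with the cover, axes as for the hinge point.
- spray: White bottle with blue cap, 52 mm diameter, 150 mm tall, standing beside the case; origin at the centre of its underside. To be left alone.
- jar: Amber jar with red lid, 64 mm diameter, 80 mm tall, standing beside the case; origin at the centre of its underside. To be left alone.
- carton: Yellow carton, 60 x 50 x 110 mm tall, standing beside the case; origin at the centre of its underside. To be left alone.

How it is judged:
By the outcome, as a careful person would: the job done as asked, in the order asked, and still so for the second after the job is handed in, with the robot touching nothing.
It also fails if it takes over 64 s, if anything falls off the work surface, if the arm or the gripper's body presses on something with over 40 N, if the wrist force passes 120 N, or if a joint passes its speed limit or range.

## Working session

There is one attempt and no reset: what is moved stays moved. The work goes in short steps, Python scripts to look and compute and a shell command to move; the robot and the scene stay as the last step left them, time stands still between calls to the robot, and variables do not carry over. Pictures are saved under pics/ and viewed, at most 10 in all, crops included, and the job is handed in when it is done.

```bash
mkdir -p pics; cat > h.py <<'E'
import numpy as np, cv2
from scipy.spatial.transform import Rotation as R
from cell import robot
def snap(n,f):
    im=robot.read_camera(n); cv2.imwrite('pics/'+f,cv2.cvtColor(im,cv2.COLOR_RGB2BGR)); return im
def rot(a):
    a=np.array(a,float)
    return a if a.shape==(3,3) else R.from_euler('xyz',a).as_matrix() if a.size==3 else R.from_quat(a).as_matrix()
def pose(n):
    m=robot.camera_model(n)
    if 'mount' in m:
        s=robot.observe(); M=np.array(m['mount']); Rt=rot(s['tool_rot'])
        return m,Rt@M[:3,:3],Rt@M[:3,3]+np.array(s['tool_pos'])
    return m,rot(m['attitude']),np.array(m['position'])
def px2w(n,uv,z,P=None):
    m,Rc,p=P or pose(n)
    u=cv2.undistortPoints(np.array(uv,float).reshape(-1,1,2),np.array(m['camera_matrix']),np.array(m['dist_coeffs'])).reshape(-1,2)
    d=np.c_[u,np.ones(len(u))]@Rc.T
    return p+d*((np.asarray(z)-p[2])/d[:,2])[:,None]
def w2px(n,X,P=None):
    m,Rc,p=P or pose(n)
    return cv2.projectPoints((np.array(X,float)-p)@Rc,np.zeros(3),np.zeros(3),np.array(m['camera_matrix']),np.array(m['dist_coeffs']))[0].reshape(-1,2)
E
python3 - <<'E'
from h import *
print(robot.observe())
for n in ('top','scene'): snap(n,n+'1.png'); print(robot.camera_model(n))
print(robot.camera_model('wrist'))
E
```

```text
{'time': 0.0, 'qpos': array([ 1.06100287e+00,  3.42746171e-01,  1.52501838e+00, -1.43280248e-05,
        1.27536596e+00, -1.45994277e-01]), 'qvel': array([ 1.56525562e-03, -1.64008953e-03, -1.34025285e-03, -3.26815094e-04,
       -9.36553323e-05,  1.48876734e-03]), 'joint_efforts': array([-1.52527336e-04, -4.31233513e+01, -2.44216204e+01,  7.18579930e-02,
        5.58807270e-02, -1.19145575e-04]), 'tool_pos': array([0.18659921, 0.49030632, 0.2340323 ]), 'tool_rot': array([-3.14006916e+00, -2.10166310e-04,  2.77779750e+00]), 'contact_force': array([-1.18083186, -0.00856606, -0.39420559]), 'torque': array([-0.00493425,  0.04714137,  0.01647593]), 'grip_force': 0.0, 'opening': 0.09188560912119491}
{'camera_matrix': array([[421.82167602,   0.        , 279.85689947],
       [  0.        , 421.82167602, 206.71385745],
       [  0.        ,   0.        ,   1.        ]]), 'dist_coeffs': array([-0.02589672,  0.        ,  0.        ,  0.        ,  0.        ]), 'position': array([0.46085869, 0.03684957, 0.94851452]), 'attitude': array([-2.95216530e+00, -5.04171569e-05, -1.59751987e+00])}
{'cam
[... 276 characters left out ...]
0.92315594, 0.4792753 , 0.64267303]), 'attitude': array([-2.36214184, -0.01268479,  2.47433962])}
{'camera_matrix': array([[343.40474838,   0.        , 282.17729094],
       [  0.        , 343.40474838, 207.0929305 ],
       [  0.        ,   0.        ,   1.        ]]), 'dist_coeffs': array([-0.005322,  0.      ,  0.      ,  0.      ,  0.      ]), 'mount': array([[-5.64870765e-04, -9.65718627e-01, -2.59590475e-01,
         6.99703992e-02],
       [ 9.99999531e-01, -7.49566522e-04,  6.12502647e-04,
        -5.11249005e-04],
       [-7.86085544e-04, -2.59590007e-01,  9.65718598e-01,
        -1.49849152e-01],
       [ 0.00000000e+00,  0.00000000e+00,  0.00000000e+00,
         1.00000000e+00]])}
```

View pics/top1.png

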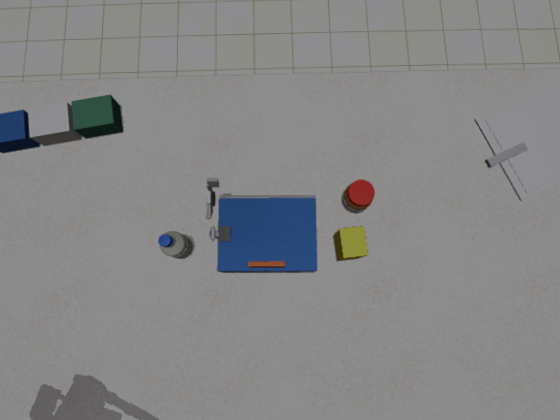

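View pics/scene1.png

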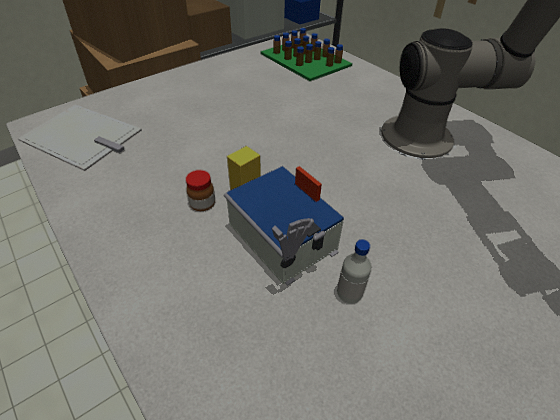

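The top picture shows the cover with corners near (219,198), (316,198), (317,271) and (219,271). The tab runs from (248,264) to (285,264). The bottle is at (172,243), the jar at (359,195), the carton at (352,242), and the stay is at the left of the case, near (212,195).

```bash
python3 - <<'E'
from h import *
im=cv2.imread('pics/top1.png').astype(int); b,g,r=im[...,0],im[...,1],im[...,2]
P=pose('top')
def rect(m,z,box):
    k=np.zeros(m.shape,np.uint8); x0,y0,x1,y1=box; k[y0:y1,x0:x1]=m[y0:y1,x0:x1]
    c=max(cv2.findContours(k,0,2)[0],key=cv2.contourArea); q=cv2.boxPoints(cv2.minAreaRect(c)); 
    w=px2w('top',q,np.full(4,z),P); print(np.round(q).tolist(),w[:,:2].round(4).tolist(),'c',w.mean(0).round(4), np.linalg.norm(w[0]-w[1]).round(3),np.linalg.norm(w[1]-w[2]).round(3)); return w
rect((b>90)&(b>1.6*r),0.1,(205,185,330,285))
rect((r>120)&(r>2*b)&(g<110),0.145,(235,250,300,280))
print('yellow');rect((r>140)&(b<80),0.11,(330,220,375,265))
print('jar');rect((r>140)&(b<80)&(g<80),0.08,(340,175,380,215))
print('cap');rect((b>90)&(b>1.6*r),0.15,(155,230,180,252))
E
```

```text
[[218.0, 270.0], [218.0, 198.0], [316.0, 198.0], [316.0, 270.0]] [[0.4984, 0.1591], [0.6451, 0.1592], [0.6397, -0.0423], [0.4932, -0.0361]] c [0.5691 0.06   0.1   ] 0.147 0.202
[[249.0, 262.0], [284.0, 262.0], [284.0, 265.0], [249.0, 265.0]] [[0.5099, 0.0939], [0.5081, 0.0277], [0.5025, 0.0279], [0.5042, 0.094]] c [0.5062 0.0609 0.145 ] 0.066 0.006
yellow
[[343.0, 250.0], [363.0, 250.0], [363.0, 256.0], [343.0, 256.0]] [[0.5307, -0.0905], [0.5296, -0.1303], [0.5177, -0.1296], [0.5188, -0.0899]] c [ 0.5242 -0.1101  0.11  ] 0.04 0.012
jarTraceback (most recent call last):
  File "<stdin>", line 11, in <module>
  File "<stdin>", line 6, in rect
ValueError: max() iterable argument is empty
```

```bash
python3 -m jog '[[[1,-0.035,-0.022,0,-0.07],[1,-0.07,-0.044,0,-0.14],[1,-0.105,-0.066,0,-0.21],[1,-0.14,-0.088,0,-0.28],[1,-0.175,-0.11,0,-0.337]]]' 20
```

```text
time: 0.52
tool_pos: [0.3117, 0.3239, 0.2345]
tool_rot: [-3.141, -0.0, 3.119]
contact_force: [1.3, 1.0, -0.5]
opening: 0.0914
grip_force: 0.0
```

```bash
python3 -m jog '[[[1,-0.025,-0.032,0,0],[1,-0.05,-0.065,0,0],[1,-0.075,-0.097,0,0],[1,-0.1,-0.13,0,0],[1,-0.1,-0.13,0,0]]]'
python3 -m jog '[[[1,-0.025,-0.032,0,0],[1,-0.05,-0.065,0,0],[1,-0.075,-0.097,0,0],[1,-0.1,-0.129,0,0],[1,-0.1,-0.129,0,0]]]'
python3 - <<'E'
from h import *
P=pose('wrist'); im=snap('wrist','w1.png').astype(int)
r,g,b=im[...,0],im[...,1],im[...,2]
m=((r>110)&(r>2*b)&(g<110)).astype(np.uint8)
c=max(cv2.findContours(m,0,2)[0],key=cv2.contourArea); q=cv2.boxPoints(cv2.minAreaRect(c)); print(q.round(), px2w('wrist',q,np.full(4,.145),P).round(4))
m=((b>70)&(b>1.6*r)).astype(np.uint8)
c=max(cv2.findContours(m,0,2)[0],key=cv2.contourArea); q=cv2.boxPoints(cv2.minAreaRect(c)); q2=cv2.approxPolyDP(c,8,True).reshape(-1,2).astype(float); print(q2, px2w('wrist',q2,np.full(len(q2),.1),P).round(4))
E
```

```text
time: 0.93
tool_pos: [0.4113, 0.1877, 0.2345]
tool_rot: [-3.139, 0.002, 3.108]
contact_force: [0.9, 0.0, -0.6]
opening: 0.0917
grip_force: 0.0
time: 1.35
tool_pos: [0.5075, 0.0565, 0.2341]
tool_rot: [-3.14, 0.002, 3.11]
contact_force: [-0.1, -0.6, 0.3]
opening: 0.0919
grip_force: 0.0
[[242. 205.]
 [337. 204.]
 [337. 217.]
 [242. 218.]] [[0.4993 0.0273 0.145 ]
 [0.5007 0.0957 0.145 ]
 [0.5102 0.0959 0.145 ]
 [0.5088 0.0268 0.145 ]]
[[405. 183.]
 [173. 184.]
 [176. 239.]
 [190. 244.]
 [191. 273.]
 [370. 273.]
 [375. 243.]
 [400. 243.]] [[ 0.4963  0.1596  0.1   ]
 [ 0.4909 -0.0354  0.1   ]
 [ 0.54   -0.0385  0.1   ]
 [ 0.5451 -0.0266  0.1   ]
 [ 0.573  -0.0286  0.1   ]
 [ 0.5781  0.1331  0.1   ]
 [ 0.5493  0.1365  0.1   ]
 [ 0.55    0.1585  0.1   ]]
```

View pics/w1.png

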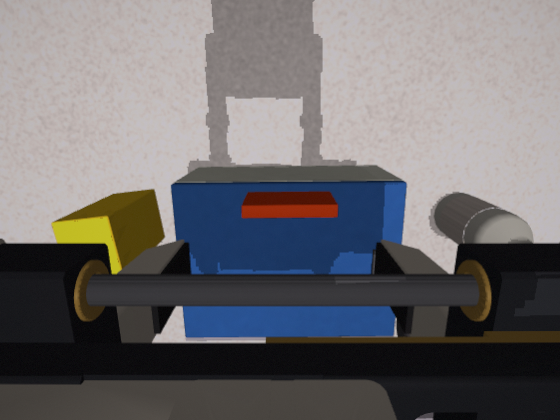

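Wrist view: the tab's top face spans columns 242–337 and rows 205–217, so the tab is at (0.505, 0.061). Its yaw is about -0.025, which agrees with the top view. Next I descend over the tab with the fingers at its two ends.

```bash
python3 -m jog '[[[1,0.0025,0.005,0.02,0],[1,0.0025,0.005,0.045,0],[1,0.0025,0.005,0.07,0],[1,0.0025,0.005,0.085,0],[1,0.0025,0.005,0.085,0]]]'
python3 -m jog '[[[1,0,0,0.012,0],[1,0,0,0.024,0],[1,0,0,0.032,0],[1,0,0,0.032,0],[1,0,0,0.032,0]]]'
python3 - <<'E'
from h import *
snap('wrist','w2.png'); print(robot.observe())
E
```

```text
time: 1.82
tool_pos: [0.4988, 0.0678, 0.1466]
tool_rot: [3.141, -0.007, 3.116]
contact_force: [-0.1, 0.3, 0.1]
opening: 0.0921
grip_force: 0.0
time: 2.23
tool_pos: [0.5017, 0.0669, 0.1182]
tool_rot: [3.141, -0.0, 3.115]
contact_force: [0.2, -0.2, 0.1]
opening: 0.0917
grip_force: 0.0
{'time': 2.2833, 'qpos': array([-1.92881978e-02,  4.35936368e-01,  1.73633698e+00,  2.15422073e-04,
        9.68329412e-01, -1.56380249e+00]), 'qvel': array([-0.00748439, -0.0058189 , -0.0045453 ,  0.00024187, -0.00457268,
       -0.00217906]), 'joint_efforts': array([ 7.74603453e-02, -4.29546690e+01, -1.96199477e+01, -2.41253071e-02,
        9.54045402e-02,  5.34295381e-03]), 'tool_pos': array([0.50210404, 0.06678338, 0.11853675]), 'tool_rot': array([3.14140812e+00, 9.88613079e-04, 3.11518854e+00]), 'contact_force': array([0.68645628, 0.26004369, 0.1253464 ]), 'torque': array([0.07958419, 0.01189493, 0.01577084]), 'grip_force': 0.0, 'opening': 0.09150701843902136}
```

View pics/w2.png

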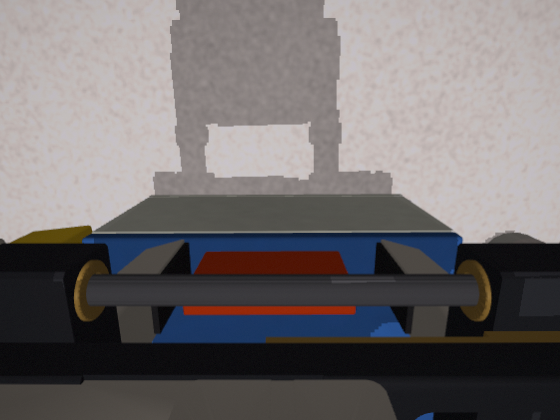

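Wrist view: the tab, front-face top edge at columns 185–355, sits a few mm left of the centre between the fingers. I centre the tool on it, then close.

```bash
python3 -m jog '[[[1,-0.003,-0.0055,0,0],[1,-0.003,-0.0055,0,0],[-1,-0.003,-0.0055,0,0],[-1,-0.003,-0.0055,0,0],[-1,-0.003,-0.0055,0,0]]]' 35
python3 -m jog '[[[-1,0,0,0,0],[-1,0,0,0,0],[-1,0,0,0,0],[-1,0,0,0,0]]]'
python3 -c "
import numpy as np
th=np.arange(0,1.85,.04);c,s=np.cos(th),np.sin(th)
x=.138*(1-c)+.037*s;z=.138*s-.037*(1-c)
for i in range(0,45,5):print(round(th[i],2),[(round(1000*(x[j]-x[i]),1),round(1000*(z[j]-z[i]),1)) for j in range(i+1,min(i+6,len(th)))])"
```

```text
time: 2.7
tool_pos: [0.5047, 0.0608, 0.1179]
tool_rot: [3.141, 0.0, 3.115]
contact_force: [0.2, 0.3, 0.4]
opening: 0.0765
grip_force: 0.0
time: 3.03
tool_pos: [0.5047, 0.0615, 0.1178]
tool_rot: [3.141, 0.0, 3.115]
contact_force: [0.3, 5.9, 0.4]
opening: 0.0695
grip_force: 35.0
0.0 [(np.float64(1.6), np.float64(5.5)), (np.float64(3.4), np.float64(10.9)), (np.float64(5.4), np.float64(16.3)), (np.float64(7.7), np.float64(21.5)), (np.float64(10.1), np.float64(26.7))]
0.2 [(np.float64(2.6), np.float64(5.1)), (np.float64(5.5), np.float64(10.0)), (np.float64(8.5), np.float64(14.9)), (np.float64(11.8), np.float64(19.6)), (np.float64(15.2), np.float64(24.1))]
0.4 [(np.float64(3.6), np.float64(4.4)), (np.float64(7.4), np.float64(8.7)), (np.float64(11.3), np.float64(12.9)), (np.float64(15.4), np.float64(16.8)), (np.float64(19.7), np.float64(20.6))]
0.6 [(np.float64(4.4), np.float64(3.6)), (np.float64(9.0), np.float64(7.1)), (np.float64(13.7), np.float64(10.4)), (np.float64(18.5), np.float64(13.4)), (np.float64(23.4), np.float64(16.3))]
0.8 [(np.float64(5.0), np.float64(2.7)), (np.float64(10.2),
[... 197 characters left out ...]
at64(3.0)), (np.float64(16.6), np.float64(4.2)), (np.float64(22.2), np.float64(5.2)), (np.float64(27.9), np.float64(5.9))]
1.2 [(np.float64(5.7), np.float64(0.5)), (np.float64(11.4), np.float64(0.8)), (np.float64(17.1), np.float64(0.8)), (np.float64(22.8), np.float64(0.7)), (np.float64(28.5), np.float64(0.3))]
1.4 [(np.float64(5.7), np.float64(-0.6)), (np.float64(11.3), np.float64(-1.5)), (np.float64(16.9), np.float64(-2.6)), (np.float64(22.5), np.float64(-3.9)), (np.float64(28.0), np.float64(-5.4))]
1.6 [(np.float64(5.4), np.float64(-1.7)), (np.float64(10.8), np.float64(-3.7)), (np.float64(16.1), np.float64(-5.9)), (np.float64(21.3), np.float64(-8.3)), (np.float64(26.4), np.float64(-10.9))]
```

```bash
python3 -m jog '[[[-1,-0.0016,0,-0.0055,0],[-1,-0.0034,0,-0.011,0],[-1,-0.0054,0,-0.0163,0],[-1,-0.0054,0,-0.0163,0]]]'
```

```text
time: 3.37
tool_pos: [0.5089, 0.0613, 0.1324]
tool_rot: [3.141, -0.005, 3.115]
contact_force: [0.9, 4.2, -6.8]
opening: 0.07
grip_force: 35.0
```

```bash
python3 -m jog '[[[-1,-0.0023,0,-0.0052,0],[-1,-0.0047,0,-0.0104,0],[-1,-0.0073,0,-0.0155,0]]]'
python3 -m jog '[[[-1,-0.0029,0,-0.0049,0],[-1,-0.0059,0,-0.0098,0],[-1,-0.0059,0,-0.0098,0]]]'
```

```text
time: 3.62
tool_pos: [0.5156, 0.0612, 0.1474]
tool_rot: [3.141, -0.006, 3.115]
contact_force: [1.0, 5.7, -9.1]
opening: 0.0696
grip_force: 35.0
time: 3.87
tool_pos: [0.5222, 0.0611, 0.1585]
tool_rot: [3.14, -0.004, 3.115]
contact_force: [-0.9, 5.3, -2.3]
opening: 0.0695
grip_force: 35.0
```

```bash
python3 -m jog '[[[-1,-0.0067,0,-0.0092,0],[-1,-0.0141,0,-0.0179,0],[-1,-0.0221,0,-0.026,0],[-1,-0.0264,0,-0.0297,0],[-1,-0.0308,0,-0.0334,0]]]'
```

```text
time: 4.28
tool_pos: [0.5516, 0.0604, 0.191]
tool_rot: [3.14, -0.008, 3.115]
contact_force: [-4.6, 5.3, -6.5]
opening: 0.0697
grip_force: 35.0
```

```bash
python3 -m jog '[[[-1,-0.0046,0,-0.0035,0],[-1,-0.0093,0,-0.0068,0],[-1,-0.0141,0,-0.0098,0],[-1,-0.019,0,-0.0127,0],[-1,-0.024,0,-0.0154,0]]]'
python3 -m jog '[[[-1,-0.0052,0,-0.0025,0],[-1,-0.0104,0,-0.0047,0]]]'
```

```text
time: 4.7
tool_pos: [0.5754, 0.0599, 0.2064]
tool_rot: [3.14, -0.008, 3.116]
contact_force: [-8.1, 5.2, -6.2]
opening: 0.0699
grip_force: 35.0
time: 4.87
tool_pos: [0.5794, 0.0598, 0.2084]
tool_rot: [3.141, -0.026, 3.116]
contact_force: [-31.4, 5.2, -4.4]
opening: 0.0695
grip_force: 35.0
```

```bash
python3 -m jog '[[[-1,0,0,0,0]]]';  python3 -m jog '[[[-1,0,0,0,0]]]'; python3 -m jog '[[[-1,0,0,0,0]]]'
python3 - <<'E'
from h import *
snap('scene','s2.png'); o=robot.observe(); print(o['torque'],o['contact_force'])
E
```

```text
time: 4.95
tool_pos: [0.5816, 0.0597, 0.2094]
tool_rot: [3.141, -0.02, 3.116]
contact_force: [-15.7, 6.0, -0.4]
opening: 0.0698
grip_force: 35.0
time: 5.03
tool_pos: [0.5831, 0.0597, 0.21]
tool_rot: [3.14, -0.015, 3.116]
contact_force: [-12.7, 5.1, -2.0]
opening: 0.0693
grip_force: 35.0
time: 5.12
tool_pos: [0.5837, 0.0597, 0.2103]
tool_rot: [3.14, -0.013, 3.116]
contact_force: [-11.0, 4.7, -1.9]
opening: 0.0699
grip_force: 35.0
[0.87011713 2.04072417 0.07268287] [-11.06628389   4.1103034   -2.98336106]
```

View pics/s2.png

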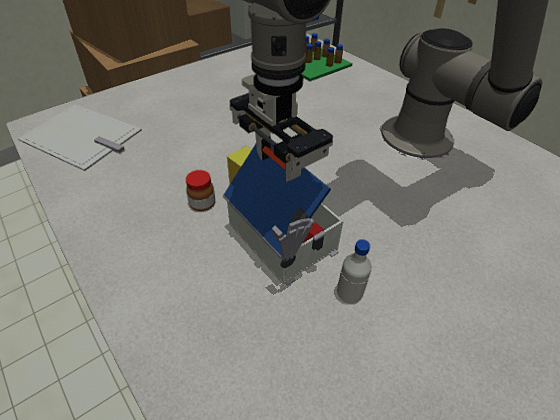

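The scene view shows the cover open about 50°, with the tab at (275,155) still between the fingers and the stay at (293,235). The force rose briefly as the roller met the stay's edge, so I go on more slowly.

```bash
python3 -m jog '[[[-1,-0.0027,0,-0.001,0],[-1,-0.0054,0,-0.002,0]]]'; python3 -m jog '[[[-1,-0.0027,0,-0.001,0],[-1,-0.0054,0,-0.002,0]]]'; python3 -m jog '[[[-1,-0.0027,0,-0.0008,0],[-1,-0.0055,0,-0.0016,0]]]'
```

```text
time: 5.33
tool_pos: [0.5878, 0.0596, 0.2119]
tool_rot: [3.14, -0.017, 3.116]
contact_force: [-16.3, 4.4, -1.0]
opening: 0.0697
grip_force: 35.0
time: 5.5
tool_pos: [0.595, 0.0594, 0.2146]
tool_rot: [3.14, -0.012, 3.116]
contact_force: [-11.1, 5.6, -3.0]
opening: 0.0698
grip_force: 35.0
time: 5.67
tool_pos: [0.6004, 0.0593, 0.2163]
tool_rot: [3.14, -0.012, 3.116]
contact_force: [-12.9, 5.4, -1.9]
opening: 0.07
grip_force: 35.0
```

```bash
python3 -m jog '[[[-1,-0.0037,0,-0.001,0],[-1,-0.0074,0,-0.0018,0],[-1,-0.0111,0,-0.0026,0]]]'; python3 -m jog '[[[-1,-0.0037,0,-0.0007,0],[-1,-0.0075,0,-0.0013,0],[-1,-0.0113,0,-0.0017,0]]]'; python3 -m jog '[[[-1,-0.0038,0,-0.0003,0],[-1,-0.0076,0,-0.0006,0],[-1,-0.0114,0,-0.0008,0]]]'
```

```text
time: 5.92
tool_pos: [0.6117, 0.0591, 0.2192]
tool_rot: [3.14, -0.012, 3.116]
contact_force: [-11.3, 4.8, 1.1]
opening: 0.0695
grip_force: 35.0
time: 6.17
tool_pos: [0.6233, 0.0588, 0.2212]
tool_rot: [3.14, -0.011, 3.116]
contact_force: [-12.6, 5.9, 2.8]
opening: 0.0692
grip_force: 35.0
time: 6.42
tool_pos: [0.6351, 0.0585, 0.2223]
tool_rot: [3.14, -0.01, 3.116]
contact_force: [-11.6, 4.6, 1.7]
opening: 0.0699
grip_force: 35.0
```

```bash
python3 -m jog '[[[-1,-0.002,0,0,0],[-1,-0.0043,0,0,0]]]'; python3 -m jog '[[[-1,-0.002,0,0,0],[-1,-0.0043,0,0,0]]]';python3 -m jog '[[[-1,-0.002,0,0,0],[-1,-0.0043,0,0.0002,0]]]';
```

```text
time: 6.58
tool_pos: [0.6403, 0.0584, 0.2226]
tool_rot: [3.14, -0.007, 3.116]
contact_force: [-9.5, 4.7, 2.1]
opening: 0.0693
grip_force: 35.0
time: 6.75
tool_pos: [0.6439, 0.0584, 0.2226]
tool_rot: [3.14, -0.009, 3.116]
contact_force: [-10.7, 5.1, 3.9]
opening: 0.0692
grip_force: 35.0
time: 6.92
tool_pos: [0.6483, 0.0583, 0.2226]
tool_rot: [3.14, -0.008, 3.116]
contact_force: [-11.1, 5.2, 3.6]
opening: 0.0693
grip_force: 35.0
```

```bash
python3 -m jog '[[[-1,-0.002,0,0,0],[-1,-0.0042,0,0.0003,0]]]';python3 -m jog '[[[-1,-0.0028,0,0.0004,0]]]';python3 -m jog '[[[-1,-0.0028,0,0.0004,0]]]'
```

```text
time: 7.08
tool_pos: [0.6526, 0.0581, 0.2223]
tool_rot: [3.14, -0.008, 3.116]
contact_force: [-10.5, 5.6, 4.7]
opening: 0.0693
grip_force: 35.0
time: 7.17
tool_pos: [0.6554, 0.0581, 0.2221]
tool_rot: [3.14, -0.008, 3.116]
contact_force: [-10.2, 5.7, 4.3]
opening: 0.0698
grip_force: 35.0
time: 7.25
tool_pos: [0.6584, 0.058, 0.2219]
tool_rot: [3.14, -0.007, 3.116]
contact_force: [-10.7, 4.7, 5.5]
opening: 0.0696
grip_force: 35.0
```

```bash
for i in 1; do python3 -m jog '[[[-1,-0.0028,0,0.0003,0]]]'; python3 -m jog '[[[-1,-0.0028,0,0.0004,0]]]'; python3 -m jog '[[[-1,-0.0028,0,0.0004,0]]]'; done | grep -E "pos|contact"
```

```text
tool_pos: [0.6613, 0.058, 0.2216]
contact_force: [-9.8, 5.6, 4.4]
tool_pos: [0.6641, 0.0579, 0.2212]
contact_force: [-10.6, 5.7, 5.3]
tool_pos: [0.667, 0.0578, 0.2209]
contact_force: [-9.4, 4.7, 5.3]
```

```bash
(python3 -m jog '[[[-1,-0.0028,0,0.0004,0]]]'; python3 -m jog '[[[-1,-0.0028,0,0.0005,0]]]') | grep -E "pos|contact"
```

```text
tool_pos: [0.6697, 0.0578, 0.2204]
contact_force: [-9.9, 5.1, 3.5]
tool_pos: [0.6725, 0.0577, 0.2199]
contact_force: [-10.3, 5.0, 4.6]
```

```bash
(python3 -m jog '[[[-1,-0.0024,0,0.0005,0]]]'; python3 -m jog '[[[-1,-0.0024,0,0.0005,0]]]') | grep -E "pos|contact"
```

```text
tool_pos: [0.6751, 0.0577, 0.2193]
contact_force: [-9.6, 6.5, 4.9]
tool_pos: [0.6776, 0.0576, 0.2189]
contact_force: [-8.7, 4.7, 3.1]
```

```bash
(python3 -m jog '[[[-1,-0.0024,0,0.0005,0]]]'; python3 -m jog '[[[-1,-0.0024,0,0.0006,0]]]') | grep -E "pos|contact"
```

```text
tool_pos: [0.6803, 0.0576, 0.2182]
contact_force: [-4.8, 5.8, 1.0]
tool_pos: [0.6831, 0.0575, 0.2175]
contact_force: [-5.1, 4.8, 1.1]
```

```bash
(python3 -m jog '[[[-1,-0.002,0,0.0005,0]]]'; python3 -m jog '[[[-1,-0.002,0,0.0005,0]]]') | grep -E "pos|contact"
```

```text
tool_pos: [0.6853, 0.0574, 0.2169]
contact_force: [-4.2, 5.7, -0.4]
tool_pos: [0.6875, 0.0574, 0.2163]
contact_force: [-2.5, 5.6, -1.0]
```

```bash
(python3 -m jog '[[[-1,-0.002,0,0.0006,0]]]'; python3 -m jog '[[[-1,-0.002,0,0.0006,0]]]') | grep -E "pos|contact"
```

```text
tool_pos: [0.6896, 0.0574, 0.2157]
contact_force: [-3.3, 6.7, 1.3]
tool_pos: [0.6914, 0.0574, 0.2151]
contact_force: [-4.1, 5.8, 0.9]
```

```bash
(python3 -m jog '[[[-1,-0.002,0,0.0006,0]]]'; python3 -m jog '[[[-1,-0.002,0,0.0006,0]]]') | grep -E "pos|contact"
python3 - <<'E'
from h import *
im=snap('scene','s3.png'); c=im[60:310,180:400]; cv2.imwrite('pics/s3c.png',cv2.cvtColor(cv2.resize(c,None,fx=2.4,fy=2.4,interpolation=2),4))
E
```

```text
tool_pos: [0.6933, 0.0573, 0.2145]
contact_force: [-5.1, 5.9, 0.4]
tool_pos: [0.6949, 0.0573, 0.2138]
contact_force: [-10.1, 5.5, 5.0]
```

View pics/s3c.png

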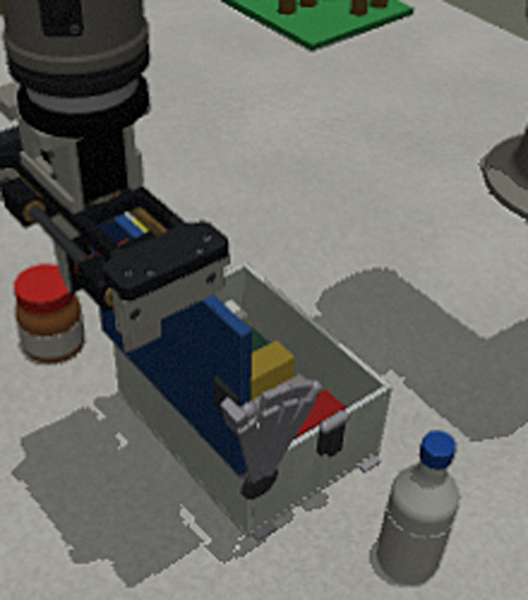

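In the enlarged scene crop the cover stands about upright, and its left edge lies at the end horn of the stay near (235,410). The bottle and the jar stand untouched. The roller itself is hidden, so I keep feeling forward in small steps.

```bash
(python3 -m jog '[[[-1,-0.0015,0,0.0005,0]]]'; python3 -m jog '[[[-1,0,0,0,0]]]') | grep -E "pos|contact"
```

```text
tool_pos: [0.6955, 0.0573, 0.2136]
contact_force: [-14.2, 6.4, 6.5]
tool_pos: [0.6955, 0.0573, 0.2136]
contact_force: [-10.3, 6.5, 3.9]
```

```bash
(python3 -m jog '[[[-1,-0.002,0,0.0006,0]]]'; python3 -m jog '[[[-1,0,0,0,0]]]';python3 -m jog '[[[-1,-0.002,0,0.0006,0]]]'; python3 -m jog '[[[-1,0,0,0,0]]]') | grep -E "pos|contact"
```

```text
tool_pos: [0.6962, 0.0573, 0.2133]
contact_force: [-21.0, 6.2, 11.5]
tool_pos: [0.6963, 0.0573, 0.2133]
contact_force: [-16.2, 6.4, 6.8]
tool_pos: [0.697, 0.0573, 0.213]
contact_force: [-26.9, 6.0, 13.7]
tool_pos: [0.697, 0.0573, 0.213]
contact_force: [-22.2, 5.1, 10.3]
```

A firm stop: the commanded steps now raise the force and hardly move the cover. I unload and check, with a slight backward pull, that the notch holds.

```bash
(python3 -m jog '[[[-1,0.003,0,-0.001,0],[-1,0.006,0,-0.002,0]]]'; python3 -m jog '[[[-1,0.002,0,-0.0006,0],[-1,0.002,0,-0.0006,0]]]';python3 -m jog '[[[-1,0.002,0,-0.0006,0],[-1,0.002,0,-0.0006,0]]]') | grep -E "pos|contact"
```

```text
tool_pos: [0.6944, 0.0573, 0.2141]
contact_force: [0.1, 5.7, -3.5]
tool_pos: [0.6931, 0.0573, 0.2146]
contact_force: [-2.9, 6.3, -2.2]
tool_pos: [0.6916, 0.0574, 0.2151]
contact_force: [-0.7, 6.0, -2.2]
```

```bash
(python3 -m jog '[[[-1,-0.003,0,0.001,0],[-1,-0.003,0,0.001,0]]]'; python3 -m jog '[[[-1,-0.002,0,0.0006,0],[-1,-0.002,0,0.0006,0]]]';python3 -m jog '[[[-1,-0.002,0,0.0006,0],[-1,-0.002,0,0.0006,0]]]';python3 -m jog '[[[-1,-0.002,0,0.0006,0],[-1,-0.002,0,0.0006,0]]]') | grep -E "pos|contact"
```

```text
tool_pos: [0.6943, 0.0573, 0.2141]
contact_force: [-1.7, 5.9, -1.6]
tool_pos: [0.6953, 0.0573, 0.2137]
contact_force: [-7.1, 6.1, 2.1]
tool_pos: [0.696, 0.0573, 0.2134]
contact_force: [-12.5, 5.0, 5.3]
tool_pos: [0.6967, 0.0573, 0.2131]
contact_force: [-19.4, 5.2, 8.8]
```

```bash
(python3 -m jog '[[[-1,0.002,0,-0.0006,0],[1,0.002,0,-0.0006,0],[1,0.002,0,-0.0006,0],[1,0.002,0,-0.0006,0],[1,0.002,0,-0.0006,0]]]'; python3 -m jog '[[[1,0,0,0,0],[1,0,0,0,0],[1,0,0,0,0]]]') | grep -E "pos|contact|open"
```

```text
tool_pos: [0.6995, 0.0551, 0.2139]
contact_force: [-0.1, -0.1, -0.9]
opening: 0.09
tool_pos: [0.6994, 0.0554, 0.2139]
contact_force: [-0.1, -0.3, 0.0]
opening: 0.0917
```

```bash
(python3 -m jog '[[[1,0,0.001,-0.02,0],[1,0,0.001,-0.04,0],[1,0,0.001,-0.07,0],[1,0,0.001,-0.1,0],[1,0,0.001,-0.1,0]]]'; python3 -m jog '[[[1,0,-0.03,-0.02,0],[1,0,-0.06,-0.03,0],[1,0,-0.1,-0.03,0],[1,0,-0.14,-0.03,0],[1,0,-0.14,-0.03,0]]]') | grep -E "pos|contact"
python3 - <<'E'
from h import *
im=snap('scene','s4.png'); c=im[100:310,190:370]; cv2.imwrite('pics/s4c.png',cv2.cvtColor(cv2.resize(c,None,fx=2.8,fy=2.8,interpolation=2),4))
# predicted front-edge left corner (outer & under) in scene for several angles
y=np.array([.027,.9996,0]);x=np.array([.9996,-.027,0]);H=np.array([.643,.0577,.09])
for t in (1.5,1.6,1.65,1.7,1.75):
    a=-np.cos(t)*x*-1*-1+np.array([0,0,np.sin(t)]); n=np.sin(t)*x+np.array([0,0,np.cos(t)])
    E=H+.15*a
    print(t,((w2px('scene',[E+.1*y,E+.1*y+.01*n,E-.1*y+.01*n])-[190,100])*2.8).round(0).tolist())
E
```

```text
tool_pos: [0.7009, 0.0565, 0.3216]
contact_force: [0.7, -0.4, -0.1]
tool_pos: [0.695, -0.0914, 0.3435]
contact_force: [1.0, 0.5, -1.2]
1.5 [[283.0, 264.0], [269.0, 270.0], [82.0, 100.0]]
1.6 [[261.0, 274.0], [247.0, 282.0], [62.0, 109.0]]
1.65 [[250.0, 280.0], [236.0, 289.0], [52.0, 114.0]]
1.7 [[239.0, 287.0], [224.0, 296.0], [43.0, 119.0]]
1.75 [[228.0, 294.0], [213.0, 304.0], [33.0, 126.0]]
```

View pics/s4c.png

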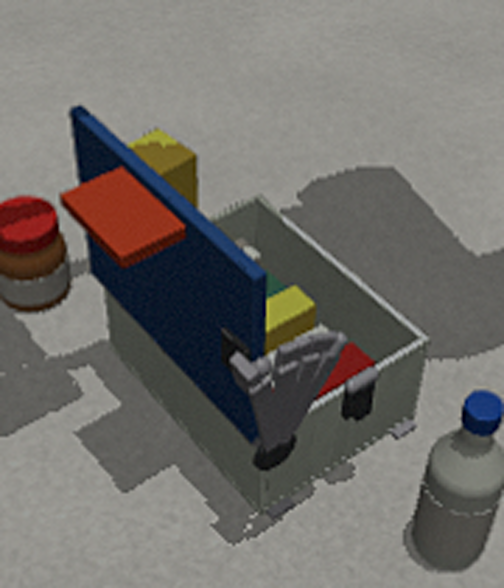

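```bash
python3 - <<'E'
from h import *
from scipy.optimize import least_squares
psi=-.027;y=np.array([-np.sin(psi),np.cos(psi),0]);x=np.array([np.cos(psi),np.sin(psi),0]);z=np.array([0,0,1.])
P=pose('scene')
def pts(t,o):
    H=np.array([.643+o[0],.0577+o[1],.09]); a=-np.cos(t)*x+np.sin(t)*z; n=np.sin(t)*x+np.cos(t)*z
    L=[(.15,.1,0),(.15,.1,.01),(.15,-.1,.01),(.143,.035,.055),(.133,.035,.055),(.143,-.035,.055)]
    return np.array([H+u*a+v*y+w*n for u,v,w in L])
obs=np.array([(264,268),(250,277),(72,110),(122,252),(124,263),(62,195)])/2.8+[190,100]
f=lambda p:np.r_[(w2px('scene',pts(p[0],p[1:]),P)-obs).ravel(),p[1:]*400]
s=least_squares(f,[1.6,0,0],x_scale=[1,.01,.01]);print(s.x,s.fun.round(1))
for t in (1.55,1.6,1.65,1.7):print(t,((w2px('scene',pts(t,[0,0]),P)-obs)).round(1).tolist())
E
```

```text
[ 1.57123236e+00 -9.34009540e-04 -5.67892092e-04] [ 1.5  0.6  1.3 -0.  -1.1 -1.7 -0.4  0.7 -0.7  1.3 -1.  -1.7 -0.4 -0.2]
1.55 [[2.9, 0.2], [2.7, -0.5], [0.1, -2.1], [0.9, -0.2], [0.5, 0.5], [0.2, -2.5]]
1.6 [[-1.0, 2.2], [-1.2, 1.8], [-3.4, -0.4], [-2.8, 2.9], [-2.9, 3.5], [-3.3, 0.4]]
1.65 [[-4.9, 4.4], [-5.2, 4.2], [-7.0, 1.4], [-6.5, 6.1], [-6.3, 6.5], [-6.7, 3.4]]
1.7 [[-8.8, 6.8], [-9.1, 6.8], [-10.5, 3.4], [-10.0, 9.5], [-9.5, 9.7], [-10.0, 6.5]]
```

The corner fit gives the cover an angle of 1.57. The tool's own travel suggested 1.69, so the pads must have slid along the tab. I check the stop directly by pushing lightly near the front edge with closed fingers.

```bash
(python3 -m jog '[[[-1,0.03,0.03,0,0],[-1,0.06,0.06,0,0],[-1,0.09,0.09,0,0],[-1,0.1,0.12,0,0],[-1,0.1,0.147,0,0]]]'; python3 -m jog '[[[-1,0.005,0,0.03,0],[-1,0.005,0,0.06,0],[-1,0.005,0,0.09,0],[-1,0.005,0,0.12,0],[-1,0.005,0,0.12,0]]]') | grep -E "pos|contact|open"
python3 - <<'E'
from h import *
im=snap('scene','s5.png'); c=im[60:310,180:400]; cv2.imwrite('pics/s5c.png',cv2.cvtColor(cv2.resize(c,None,fx=2.4,fy=2.4,interpolation=2),4)); print(robot.observe()['tool_pos'])
E
```

```text
tool_pos: [0.5969, 0.0692, 0.3455]
contact_force: [0.8, 0.1, 0.1]
opening: 0.0633
tool_pos: [0.5912, 0.0677, 0.218]
contact_force: [-1.5, 0.0, 0.1]
opening: 0.0296
[0.5927878  0.06743463 0.22148693]
```

View pics/s5c.png

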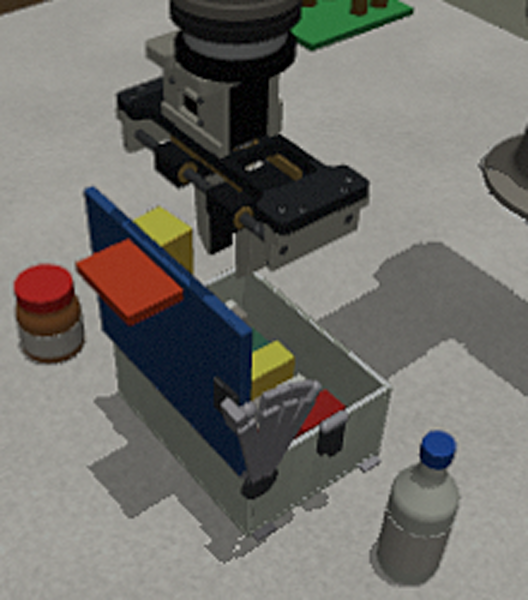

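The crop shows the gripper in front of the open cover, which has not moved: its edge corner is still at (250,325). Nothing else has been disturbed. Now I approach for the gentle push.

```bash
(python3 -m jog '[[[-1,-0.01,-0.01,0,0],[-1,-0.02,-0.01,0,0],[-1,-0.03,-0.01,0,0],[-1,-0.03,-0.01,0,0]]]'; python3 -m jog '[[[-1,-0.002,0,0,0],[-1,-0.004,0,0,0]]]';python3 -m jog '[[[-1,-0.002,0,0,0],[-1,-0.004,0,0,0]]]') | grep -E "pos|contact"
```

```text
tool_pos: [0.6265, 0.0558, 0.2265]
contact_force: [0.6, -0.5, 0.3]
tool_pos: [0.6284, 0.0559, 0.2254]
contact_force: [-0.1, 1.0, -1.1]
tool_pos: [0.6323, 0.0556, 0.2246]
contact_force: [-0.1, 0.3, 0.7]
```

```bash
(python3 -m jog '[[[-1,-0.002,0,0,0],[-1,-0.002,0,0,0]]]'; python3 -m jog '[[[-1,-0.002,0,0,0],[-1,-0.002,0,0,0]]]';python3 -m jog '[[[-1,-0.002,0,0,0],[-1,-0.002,0,0,0]]]') | grep -E "pos|contact"
```

```text
tool_pos: [0.6338, 0.0555, 0.2243]
contact_force: [-3.0, 0.2, 3.2]
tool_pos: [0.6344, 0.0555, 0.2243]
contact_force: [-8.9, -0.4, 5.9]
tool_pos: [0.635, 0.0554, 0.2243]
contact_force: [-14.7, -0.3, 8.8]
```

```bash
(python3 -m jog '[[[-1,-0.002,0,0,0],[-1,-0.002,0,0,0]]]'; python3 -m jog '[[[-1,-0.002,0,0,0],[-1,-0.002,0,0,0]]]') | grep -E "pos|contact"
```

```text
tool_pos: [0.6356, 0.0554, 0.2243]
contact_force: [-20.8, 0.1, 10.5]
tool_pos: [0.6361, 0.0554, 0.2243]
contact_force: [-26.9, -0.2, 13.8]
```

It holds at 27 N against about 10 N for riding over the plate, so this is the firm stop past the click. I retreat.

```bash
(python3 -m jog '[[[-1,0.005,0,0,0],[-1,0.015,0,0,0],[-1,0.03,0,0,0],[-1,0.045,0,0,0],[-1,0.045,0,0,0]]]'; python3 -m jog '[[[-1,0.01,0,-0.03,0],[-1,0.03,0,-0.06,0],[-1,0.05,0,-0.09,0],[-1,0.08,0,-0.12,0],[-1,0.08,0,-0.12,0]]]'; python3 -m jog '[[[-1,0,0,0,0],[-1,0,0,0,0],[-1,0,0,0,0]]]') | grep -E "pos|contact"
python3 - <<'E'
from h import *
im=snap('scene','s6.png'); c=im[100:310,190:370]; cv2.imwrite('pics/s6c.png',cv2.cvtColor(cv2.resize(c,None,fx=2.8,fy=2.8,interpolation=2),4))
d=cv2.absdiff(cv2.imread('pics/s4.png'),cv2.imread('pics/s6.png')).max(2); print((d[140:300,250:320]>60).sum(),(d[140:300,250:320]>25).sum())
E
```

```text
tool_pos: [0.5955, 0.0566, 0.2243]
contact_force: [0.8, 0.9, 0.3]
tool_pos: [0.5165, 0.0588, 0.3512]
contact_force: [1.7, 0.8, 0.9]
tool_pos: [0.5177, 0.0583, 0.3426]
contact_force: [0.2, 0.2, -0.5]
33 1016
```

View pics/s6c.png

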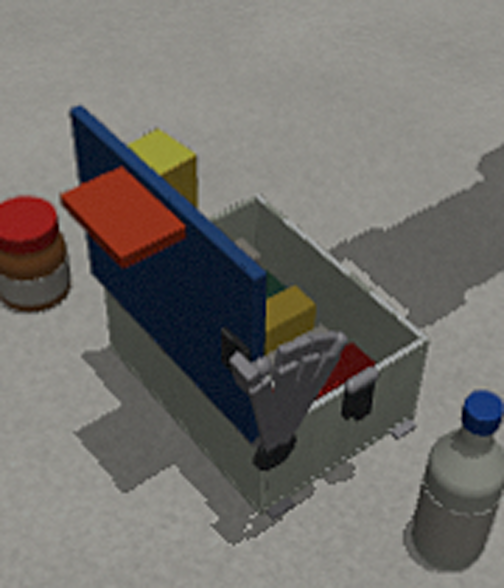

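The cover stands exactly where it was, with its corner at (264,268), so it is at the stop. The bottle, jar and carton are in place and the robot is clear.

```bash
python3 -c "
from cell import robot
print(robot.hand_in())"
```

```text
the job is handed in; nothing more can be done
None
```

The cover was pulled free by its tab and stands on its own at about 1.57 rad, against a firm stop that held a 27 N push; the roller is hidden behind the stay, so the click was felt rather than seen, and the job is handed in with the bottle, jar and carton untouched.

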